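# Nip up the lid brake of the sandwich grill and test that the lid stays

## Task

The lid of the sandwich grill sinks when you let go of it. Nip up the brake lever on its hinge until it feels firm (do not force it: 20 N is the most the lever should take), then lift the lid by its handle to about half open (45 degrees), let go and watch a few seconds that it stays there by itself; if it sinks, tighten a little more and try again. Leave the lid standing half open on its own, and do not disturb the mug, jar and bowl beside it.

Things in the scene. Friction and masses are not known exactly. Their poses are not given: they have to be found in the camera images.
- grill: Counter-top contact grill (sandwich press), fixed: black base 180 x 200 x 60 mm, brushed-steel lid on top, a black hinge block at each rear corner; the right one (seen from the front) is larger and holds the lid brake. Origin under the centre of the base, on the counter. x points to the rear (hinge side), y to its left, z up; the front with the handle faces -x.
- lid (a joint): Opening angle of the lid in rad: 0 closed, grows as the front rises, stop at 1.75; half open is about 0.79. Lid 150 mm deep, 200 wide, 36 thick, 0.55 to 0.9 kg (differs). With the brake slack it sinks shut by itself in a few seconds; with the brake tight enough it stays where it is left. Lifting it at the handle takes 3 to 10 N.
- handle (a point): Middle of the lid's handle, a straight round black bar along the grill's y, 16 mm diameter, 104 mm free between two brackets, 200 mm in front of the hinge axis, 94 mm above the counter when closed. 32 mm free between bar and lid front, nothing below. Moves with the lid. The bar can turn between the fingers: the gripper may stay pointing down while it lifts.
- hinge (a point): Middle of the lid's hinge axis, 80 mm above the counter, fixed to the grill; the axis runs along the grill's y.
- lever (a joint): Brake lever angle in rad about a vertical axis; grows clockwise seen from above (tightens); stops 0 and 2.1. At 0 the arm points 60 deg clockwise of the grill's x, at 2.1 straight to the front. Starts slack, 0 to 0.3. Turns against an even 6 N at lever_push, bites somewhere in 0.4 to 1.6 (unseen, differs); then 3.5 N more per 0.1 rad. 13 N in motion holds any lid; over 20 N strains it. Stays where left.
- lever_axis (a point): Point on the lever's vertical turning axis at the height of its arm, 145 mm above the counter, on top of the grill's right hinge block (block top at 128 mm; hub 30 mm diameter, its top at 153 mm).
- lever_push (a point): Point on the middle line of the lever's arm where it is to be pushed, 65 mm from its axis. The arm is a black round bar, 14 mm diameter, 145 mm above the counter, ending 93 mm from the axis; only free counter below and beside it. Moves with the lever. Pushed nearer the axis it takes more force; read the force while it moves (it slackens when the push stops).
- mug: White mug, 80 mm diameter, 92 high, about 235 mm left of the grill's centre and 95 mm to its front. Leave alone. Origin under its centre.
- coffee_jar: Amber jar with black cap, 72 mm diameter, 125 high, about 330 mm right of the grill's centre. Leave alone. Origin under its centre.
- sugar_bowl: Steel bowl, 90 mm diameter, 55 high, about 260 mm left of the grill's centre and 220 mm to its front. Leave alone. Origin under its centre.

How it is judged:
On the way, in this order (a step that is already met when the one before it is completed fails the run):
1. the lid has been lifted to about half open (value of joint lid above 0.63 rad), for 0.1 s.
2. the lid has been let go and has stood half open by itself for 2 seconds (value of joint lid between 0.61 and 0.96 rad and velocity of joint lid between -0.03 and 0.03 rad/s and contact force between each of the fingers, the arm and lid below 0.1 N), for 2 s.
At the end, for the whole second after the job is handed in: the lid stands still by itself between 35 and 55 degrees open (0.61 to 0.96 rad), slower than 0.03 rad/s, touched by neither fingers nor arm, after having stood so for 2 s without a break (all of step 2).
It fails at once if the brake lever is forced with more than 20 N (contact force between any of the fingers, the arm and lever above 20 N).
It fails at once if the mug is shifted by more than 30 mm or tipped (distance of mug from where it was at the start of the episode above 0.03 m or angle between mug's own z axis and vertical above 0.3 rad).
It fails at once if the coffee jar is shifted by more than 30 mm or tipped (distance of coffee_jar from where it was at the start of the episode above 0.03 m or angle between coffee_jar's own z axis and vertical above 0.3 rad).
It fails at once if the sugar bowl is shifted by more than 30 mm or tipped (distance of sugar_bowl from where it was at the start of the episode above 0.03 m or angle between sugar_bowl's own z axis and vertical above 0.3 rad).
It also fails if it takes over 67 s, if anything falls off the work surface, if the arm or the gripper's body presses on something with over 40 N, if the wrist force passes 120 N, or if a joint passes its speed limit or range.

## Robot

A 6-joint arm with a two-finger parallel gripper is mounted at the origin on the work surface. World frame = base frame: x ahead of the robot, y to its left, z up, the work surface at z = 0. Lengths are in m, angles in rad, forces in N, time in s.
With the tool pointing down it reaches from about 0.4 to 0.925 m from the base axis. Payload 3.4 kg.
Tool frame: the origin (TCP) lies on the centre line of the jaws, within the pads' length; the fingertips stand 14 mm ahead of it and the grasp point (between the pads) lies 5 mm behind it; y points along the fingers, z is the direction in which the jaws open and shut, and the axes are right-handed (so a half turn about y gives the same grasp; the last joint's range is limited). The gripper opens to 85 mm and grips with 20 to 120 N. Pads are 22 mm wide; open, the fingers measure 114 mm over their backs; the gripper's body (76 mm by 85 mm) begins 54 mm behind the grasp point. The pads swing forward as they close: fully open they stand 13 mm farther back than shut.
Start: joints at [-1.387, 0.307, 1.506, -0, 1.328, -0.073], TCP at [0.147, -0.556, 0.245] pointing down, gripper open.
Joint ranges: [-3.12, 3.12], [-1.05, 2.28], [0.14, 2.33], [-1.42, 4.57], [0.1, 2.73], [-2.68, 2.68]. Speed limits (rad/s): [2.57, 2.57, 3.14, 3.14, 3.14, 3.14].

## Interface

Orientations are given as a unit quaternion [x, y, z, w].
In Python, from station import r gives the robot as it stands. The module is installed in compiled form; this text tells all that it offers.
- The arm moves only by the tool jog_arm, never from a script. Its argument "increments" is a list of rows, each an object with "jaw": the closure, from 0 (fully open) to 1 (shut); "dp": the shift along the world's x, y, z in cm, a list of three; "yaw": the turn about the world's z in rad. A call has 1 to 12 rows; each row shifts and turns the commanded pose from where the row before left it; what a row does not reach is not made up. A row lasts 1/12 s, in which the tool goes at most 41.7 mm and 7.16 degrees, less where a joint would pass 70% of its speed; a pose out of reach is approached as far as the arm can. A call with a gripper value outside its range is refused whole. The fingers move at their own pace and stop on an object; the grip force is fixed at half the most. Time passes only in rows, so rows that do not move let the fingers close. It gives the time, the measured TCP pose, the force and the opening at its end, in the units of the state.
- r.read_state(): the state, without advancing time (a new reading comes with each control period).
- r.camera(name): name is "side" or "top" or "wrist"; returns the picture (400x640x3 uint8, red, green, blue); there is no depth.
- r.get_calibration(name): a dict with "mtx" (3x3 intrinsics, pixels), "cam_to_world" (4x4, takes a point from camera to world coordinates). Camera axes: x right, y down, z forward; pixel columns grow to the right and rows downward; lengths in m; the calibration is good to about 2 mm. A picture is of the moment at which its call begins: read the wrist's pose just before it. get_calibration takes no time and is no camera call; for the wrist camera it gives the pose at the moment of the call.
- r.hand_in(): hands the job in, once; it reports no verdict.
The state is a dict: "clock": time; "qpos": joint angles; "qd": joint speeds; "joint_efforts": joint torques, N m; "tool_pos": TCP position; "tcp_rot": TCP orientation; "ft_force": force on the tool from outside, world axes, zero at the start; "wrist_torque": the same for the moment, N m; "grip_width": finger opening in m.
Only numpy, scipy, OpenCV 4.12 (cv2) and the standard library are available. Lean on these libraries where they do the work, as an engineer would, in place of code of your own. Each camera call takes 0.05 s, during which the arm holds its last target. There are 200 camera calls.

## Working session

There is one attempt and no reset: what is moved stays moved. The work goes in short steps, Python scripts to look and compute and a tool call to move; the robot and the scene stay as the last step left them, time stands still between calls to the robot, and variables do not carry over. Pictures are saved under pics/ and viewed, about 8 in all and at most 12, crops included, and the job is handed in when it is done.

Besides the shell and the picture viewer there is one more tool, called after "Emit:" as a command line: name --argument value ..., lists and objects as JSON in quotes. jog_arm: Moves the arm, as the interface text tells. Its arguments: {"type":"object","properties":{"increments":{"type":"array"}},"required":["increments"]}

```bash
mkdir -p pics
python3 - <<'E'
from station import r
import cv2,numpy as np
s=r.read_state();print(s)
for n in("top","side"):
    im=r.camera(n);cv2.imwrite(f"pics/{n}0.png",im[:,:,::-1])
    c=r.get_calibration(n);print(n,np.round(c["mtx"],1).tolist(),np.round(c["cam_to_world"],3).tolist())
E
```

```text
{'clock': 0.0, 'qpos': array([-1.38649914e+00,  3.07601228e-01,  1.50770872e+00, -8.59899824e-06,
        1.32838184e+00, -7.34833280e-02]), 'qd': array([ 1.12686912e-05, -1.23268270e-03, -1.22790580e-03, -3.40954585e-04,
       -5.78972206e-04, -5.99446483e-04]), 'joint_efforts': array([ 1.00604993e-03, -4.57544339e+01, -2.51911032e+01,  8.57004170e-05,
        1.30819698e-02, -4.48359216e-06]), 'tool_pos': array([ 0.14644501, -0.55533337,  0.24435151]), 'tcp_rot': array([-0.09093176,  0.7019818 , -0.7005001 ,  0.09084367]), 'ft_force': array([0.2446282 , 0.42479636, 0.18340318]), 'wrist_torque': array([ 0.01538148, -0.04979746,  0.04454333]), 'grip_width': 0.08542549592171923}
top [[398.7, 0.0, 319.7], [0.0, 398.7, 199.7], [0.0, 0.0, 1.0]] [[-0.028, -0.981, 0.193, 0.348], [-1.0, 0.028, -0.002, 0.141], [-0.003, -0.193, -0.981, 1.039], [0.0, 0.0, 0.0, 1.0]]
side [[472.3, 0.0, 324.1], [0.0, 472.3, 201.8], [0.0, 0.0, 1.0]] [[-0.987, -0.089, 0.136, 0.329], [-0.163, 0.579, -0.799, 1.145], [-0.007, -0.81, -0.586, 0.849], [0.0, 0.0, 0.0, 1.0]]
```

View pics/top0.png

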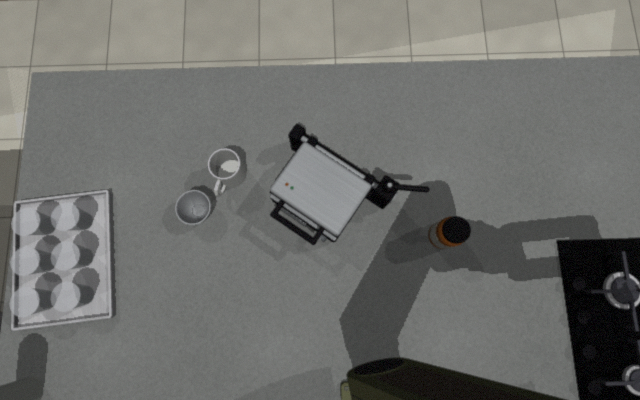

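View pics/side0.png

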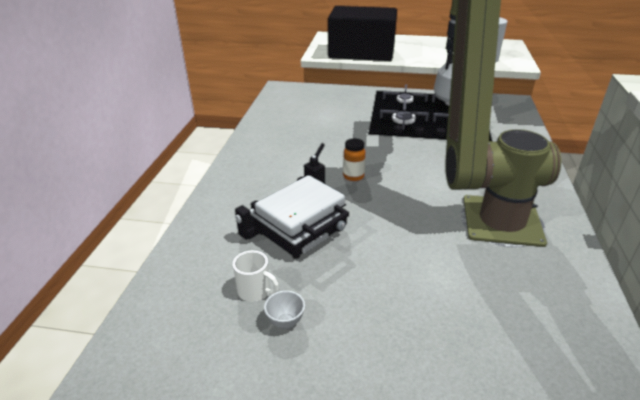

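The top view shows the grill at about (320,190), rotated about 30°. The handle bar is at about (297,225), the lever hub at (389,184) and its tip at (428,189). The mug is at (224,163), the bowl at (193,207) and the jar at (453,232). I'll enlarge it to get exact pixels.

Run:
```python
import cv2
im=cv2.imread("pics/top0.png")[110:260,250:450]
cv2.imwrite("pics/topz.png",cv2.resize(im,None,fx=4,fy=4,interpolation=cv2.INTER_CUBIC))
```

```text
(no output)
```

View pics/topz.png

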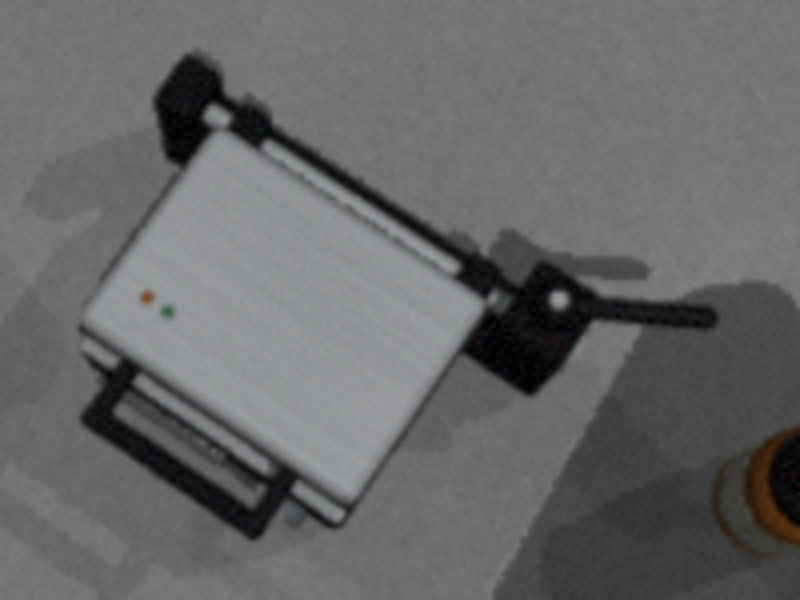

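The zoom shows the screw on the hub at about (560,299), the lever tip end at (717,318), and the handle's outer corners at (85,415) and (258,535). The lid's top corners are at (220,130), (490,300), (345,510) and (82,322).

```bash
cat > h.py <<'E'
import numpy as np
from station import r
def px2w(name,u,v,z):
    c=r.get_calibration(name);T=np.array(c["cam_to_world"])
    d=T[:3,:3]@np.linalg.solve(np.array(c["mtx"]),[u,v,1.]);p=T[:3,3]
    return p+d*(z-p[2])/d[2]
E
python3 - <<'E'
from h import *
f=lambda x,y,z:px2w("top",(x+.5)/4-.5+250,(y+.5)/4-.5+110,z)
P=dict(hub=(560,299,.155),tip=(717,318,.145),armstart=(590,306,.145),hL=(95,418,.094),hR=(258,527,.094),c1=(220,130,.098),c2=(490,300,.098),c3=(345,508,.098),c4=(85,322,.098))
W={k:f(*v) for k,v in P.items()}
for k,v in W.items():print(k,v.round(4))
a=lambda p,q:np.degrees(np.arctan2(*(W[q]-W[p])[1::-1])).round(1)
n=lambda p,q:np.linalg.norm((W[q]-W[p])[:2]).round(4)
for p,q in[("hub","tip"),("armstart","tip"),("hR","hL"),("c2","c1"),("c3","c4"),("c4","c1"),("c3","c2")]:print(p,q,a(p,q),n(p,q))
print("handle mid",(W["hL"]+W["hR"])/2)
for nm,u,v,z in[("jarcap",455,230,.125),("mug",224,162,.09)]:print(nm,px2w("top",u,v,z))
E
```

```text
hub [ 0.5535 -0.0213  0.155 ]
tip [ 0.5421 -0.1125  0.145 ]
armstart [ 0.5512 -0.0401  0.145 ]
hL [0.5025 0.2507 0.094 ]
hR [0.4344 0.1546 0.094 ]
c1 [0.6801 0.1719 0.098 ]
c2 [0.5674 0.0106 0.098 ]
c3 [0.4438 0.1029 0.098 ]
c4 [0.5608 0.256  0.098 ]
hub tip -97.2 0.0919
armstart tip -97.2 0.0729
hR hL 54.7 0.1178
c2 c1 55.0 0.1968
c3 c4 52.6 0.1926
c4 c1 -35.2 0.146
c3 c2 -36.8 0.1542
handle mid [0.46846117 0.20268288 0.094     ]
jarcap [ 0.44854635 -0.17032928  0.125     ]
mug [0.63719048 0.3726447  0.09      ]
```

Everything measured agrees with the given sizes: lid about 196 x 150 mm, arm reach 92 mm, lever angle about 0.03 rad. The grill's y axis lies at about 55° and the lever axis at (0.5535,-0.021). I'll close the jaws and go to a spot behind the lever, on its +x side.

Emit:
jog_arm --increments '[{"jaw": 1,"dp": [2.7,2.9,0],"yaw": 0.1},{"jaw": 1,"dp": [2.7,2.9,0],"yaw": 0.1},{"jaw": 1,"dp": [2.7,2.9,0],"yaw": 0.1},{"jaw": 1,"dp": [2.7,2.9,0],"yaw": 0.1},{"jaw": 1,"dp": [2.7,2.9,0],"yaw": 0.1},{"jaw": 1,"dp": [2.7,2.9,0],"yaw": 0.1},{"jaw": 1,"dp": [2.7,2.9,0],"yaw": 0.1},{"jaw": 1,"dp": [2.7,2.9,0],"yaw": 0.1},{"jaw": 1,"dp": [2.7,2.9,0],"yaw": 0.1},{"jaw": 1,"dp": [2.7,2.9,0],"yaw": 0.1},{"jaw": 1,"dp": [2.7,2.9,0],"yaw": 0.1},{"jaw": 1,"dp": [2.7,2.9,0],"yaw": 0.1}]'

```text
clock: 1.1
tool_pos: [0.4713, -0.2062, 0.2451]
tcp_rot: [-0.472, 0.526, -0.526, 0.472]
ft_force: [1.0, -1.6, 0.7]
grip_width: 0.0002
```

Emit:
jog_arm --increments '[{"jaw": 1,"dp": [2.9,2.8,0],"yaw": 0},{"jaw": 1,"dp": [2.9,2.8,0],"yaw": 0},{"jaw": 1,"dp": [2.9,2.8,0],"yaw": 0},{"jaw": 1,"dp": [2.9,2.8,0],"yaw": 0},{"jaw": 1,"dp": [0.2,0.3,-2.5],"yaw": 0},{"jaw": 1,"dp": [0,0,-2.5],"yaw": 0},{"jaw": 1,"dp": [0,0,-2.5],"yaw": 0},{"jaw": 1,"dp": [0,0,-2],"yaw": 0},{"jaw": 1,"dp": [0,0,-1],"yaw": 0},{"jaw": 1,"dp": [0,0,0],"yaw": 0}]'

```text
clock: 1.93
tool_pos: [0.5864, -0.0925, 0.1373]
tcp_rot: [-0.472, 0.529, -0.526, 0.47]
ft_force: [-0.8, -0.4, 0.2]
grip_width: -0.0001
```

Run:
```python
from h import *
import cv2
s=r.read_state();print(s["clock"],s["tool_pos"],s["ft_force"],s["grip_width"],s["qpos"])
a=cv2.resize(r.camera("top")[120:240,330:470],None,fx=4,fy=4)
b=cv2.resize(r.camera("wrist"),(400,250))
im=np.zeros((730,560,3),np.uint8);im[:480]=a;im[480:,:400]=b
cv2.imwrite("pics/p1.png",cv2.resize(im[:,:,::-1],None,fx=.8,fy=.8))
```

```text
1.9333 [ 0.58641415 -0.09249271  0.13730147] [-0.79389264 -0.40193782  0.23936097] -9.469014261855629e-05 [-2.27566376e-01  4.32845985e-01  1.60345895e+00 -2.73933358e-05
  1.11164126e+00 -1.14600741e-01]
```

View pics/p1.png

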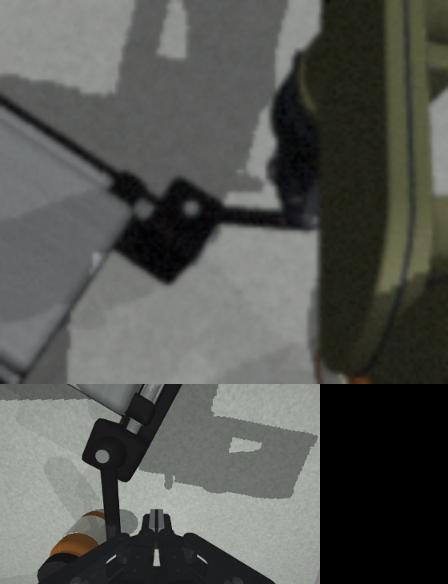

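The lever lies between hub and fingers, which stand on its +x side with the fingertips near the push point, and nothing touches yet. I'll push -x gently until contact.

Emit:
jog_arm --increments '[{"jaw": 1,"dp": [-0.4,0.02,0.2],"yaw": 0},{"jaw": 1,"dp": [-0.4,0.02,0.1],"yaw": 0},{"jaw": 1,"dp": [-0.4,0.02,0],"yaw": 0},{"jaw": 1,"dp": [-0.3,0.02,0],"yaw": 0},{"jaw": 1,"dp": [-0.2,0.02,0],"yaw": 0},{"jaw": 1,"dp": [-0.2,0.02,0],"yaw": 0},{"jaw": 1,"dp": [-0.2,0.02,0],"yaw": 0},{"jaw": 1,"dp": [-0.2,0.02,0],"yaw": 0}]'

```text
clock: 2.7
tool_pos: [0.5658, -0.0915, 0.1435]
tcp_rot: [0.471, -0.527, 0.528, -0.471]
ft_force: [4.4, 0.1, -0.7]
grip_width: 0.0003
```

```bash
cat >> h.py <<'E'
A=np.array([.5535,-.0213])
def F(th,off=.0215,rho=.068):
    p=np.radians(-95.5)-th
    return A+rho*np.array([np.cos(p),np.sin(p)])-off*np.array([np.sin(p),-np.cos(p)])
E
python3 - <<'E'
from h import *
s=r.read_state();print(s["tool_pos"],s["ft_force"])
for th in np.arange(0,2.01,.1):print(round(th,1),F(th).round(4),((F(th+.1)-F(th))*100).round(2))
E
```

```text
[ 0.56578919 -0.09145249  0.14345563] [ 4.36640986  0.0693542  -0.66399306]
0.0 [ 0.5684 -0.091 ] [-0.7  -0.11]
0.1 [ 0.5613 -0.0922] [-0.71 -0.04]
0.2 [ 0.5542 -0.0926] [-0.71  0.03]
0.3 [ 0.5471 -0.0923] [-0.71  0.1 ]
0.4 [ 0.54   -0.0913] [-0.69  0.17]
0.5 [ 0.5331 -0.0896] [-0.67  0.24]
0.6 [ 0.5264 -0.0873] [-0.65  0.3 ]
0.7 [ 0.52   -0.0842] [-0.61  0.37]
0.8 [ 0.5138 -0.0806] [-0.57  0.43]
0.9 [ 0.5081 -0.0763] [-0.53  0.48]
1.0 [ 0.5029 -0.0715] [-0.48  0.53]
1.1 [ 0.4981 -0.0662] [-0.42  0.58]
1.2 [ 0.4939 -0.0604] [-0.36  0.61]
1.3 [ 0.4903 -0.0543] [-0.3   0.65]
1.4 [ 0.4873 -0.0478] [-0.23  0.67]
1.5 [ 0.485  -0.0411] [-0.16  0.69]
1.6 [ 0.4833 -0.0341] [-0.09  0.71]
1.7 [ 0.4824 -0.0271] [-0.02  0.71]
1.8 [ 0.4822 -0.0199] [0.05 0.71]
1.9 [ 0.4827 -0.0128] [0.12 0.7 ]
2.0 [ 0.4839 -0.0058] [0.19 0.69]
```

Emit:
jog_arm --increments '[{"jaw": 1,"dp": [-0.35,-0.03,0],"yaw": -0.05},{"jaw": 1,"dp": [-0.35,-0.02,0],"yaw": -0.05},{"jaw": 1,"dp": [-0.35,0,0],"yaw": -0.05},{"jaw": 1,"dp": [-0.35,0.02,0],"yaw": -0.05},{"jaw": 1,"dp": [-0.35,0.04,0],"yaw": -0.05},{"jaw": 1,"dp": [-0.35,0.05,0],"yaw": -0.05},{"jaw": 1,"dp": [-0.35,0.07,0],"yaw": -0.05}]'

```text
clock: 3.28
tool_pos: [0.5437, -0.092, 0.1437]
tcp_rot: [0.37, -0.6, 0.604, -0.372]
ft_force: [3.3, -4.4, -2.4]
grip_width: 0.0
```

Emit:
jog_arm --increments '[{"jaw": 1,"dp": [-0.35,0.08,0],"yaw": -0.05},{"jaw": 1,"dp": [-0.34,0.1,0],"yaw": -0.05},{"jaw": 1,"dp": [-0.34,0.12,0],"yaw": -0.05},{"jaw": 1,"dp": [-0.33,0.14,0],"yaw": -0.05},{"jaw": 1,"dp": [-0.33,0.15,0],"yaw": -0.05}]'

```text
clock: 3.7
tool_pos: [0.5258, -0.0868, 0.1437]
tcp_rot: [0.293, -0.641, 0.645, -0.294]
ft_force: [2.7, -7.0, -0.6]
grip_width: 0.0002
```

Emit:
jog_arm --increments '[{"jaw": 1,"dp": [-0.32,0.17,0],"yaw": -0.05},{"jaw": 1,"dp": [-0.31,0.18,0],"yaw": -0.05},{"jaw": 1,"dp": [-0.3,0.19,0],"yaw": -0.05}]'

```text
clock: 3.95
tool_pos: [0.5159, -0.0814, 0.1436]
tcp_rot: [0.245, -0.662, 0.665, -0.245]
ft_force: [-0.2, -7.4, -0.8]
grip_width: 0.0
```

Emit:
jog_arm --increments '[{"jaw": 1,"dp": [-0.33,0.17,0],"yaw": -0.05},{"jaw": 1,"dp": [-0.32,0.18,0],"yaw": -0.05}]'

```text
clock: 4.12
tool_pos: [0.5098, -0.0774, 0.1437]
tcp_rot: [0.21, -0.673, 0.677, -0.212]
ft_force: [3.0, -5.7, -2.9]
grip_width: 0.0001
```

```bash
cat >> h.py <<'E'
def rep(off=.0215):
    s=r.read_state();p=s["tool_pos"];d=p[:2]-A
    # lever angle assuming offset
    rr=np.hypot(*d);al=np.arctan2(d[1],d[0]);phi=al-np.arcsin(off/rr)
    while phi>0:phi-=2*np.pi
    u=np.array([np.cos(phi),np.sin(phi)]);t=np.array([u[1],-u[0]]);f=s["ft_force"][:2]
    print("t",s["clock"],"p",p.round(4),"th",round(np.radians(-95.5)-phi,3),"rho",round(np.sqrt(rr**2-off**2),4),"Fn",round(-f@t,2),"Fu",round(f@u,2),"F",s["ft_force"].round(1),"u",u.round(2),"t",t.round(2))
E
python3 -c "
from h import *;rep()"
```

```text
t 4.1167 p [ 0.5098 -0.0774  0.1437] th 0.874 rho 0.0678 Fn 6.37 Fu 0.7 F [ 3.  -5.7 -2.9] u [-0.82 -0.57] t [-0.57  0.82]
```

Emit:
jog_arm --increments '[{"jaw": 1,"dp": [-0.29,0.22,0],"yaw": -0.05},{"jaw": 1,"dp": [-0.27,0.23,0],"yaw": -0.05},{"jaw": 1,"dp": [-0.26,0.24,0],"yaw": -0.05},{"jaw": 1,"dp": [-0.25,0.26,0],"yaw": -0.05}]'

```text
clock: 4.45
tool_pos: [0.4993, -0.0676, 0.1437]
tcp_rot: [0.142, -0.691, 0.694, -0.143]
ft_force: [1.8, -5.4, -2.1]
grip_width: -0.0002
```

```bash
python3 -c "
from h import *;rep()"
```

```text
t 4.45 p [ 0.4993 -0.0676  0.1437] th 1.075 rho 0.0679 Fn 5.64 Fu 0.39 F [ 1.8 -5.4 -2.1] u [-0.92 -0.39] t [-0.39  0.92]
```

Emit:
jog_arm --increments '[{"jaw": 1,"dp": [-0.23,0.27,0],"yaw": -0.05},{"jaw": 1,"dp": [-0.22,0.28,0],"yaw": -0.05},{"jaw": 1,"dp": [-0.2,0.29,0],"yaw": -0.05},{"jaw": 1,"dp": [-0.19,0.3,0],"yaw": -0.05}]'

```text
clock: 4.78
tool_pos: [0.4909, -0.056, 0.1437]
tcp_rot: [0.072, -0.702, 0.705, -0.074]
ft_force: [2.7, -5.5, -1.5]
grip_width: 0.0004
```

```bash
python3 -c "
from h import *;rep()"
```

```text
t 4.7833 p [ 0.4909 -0.056   0.1437] th 1.274 rho 0.0683 Fn 5.94 Fu -1.56 F [ 2.7 -5.5 -1.5] u [-0.98 -0.2 ] t [-0.2   0.98]
```

Emit:
jog_arm --increments '[{"jaw": 1,"dp": [-0.15,0.32,0],"yaw": -0.05},{"jaw": 1,"dp": [-0.13,0.33,0],"yaw": -0.05},{"jaw": 1,"dp": [-0.11,0.33,0],"yaw": -0.05},{"jaw": 1,"dp": [-0.1,0.34,0],"yaw": -0.05}]'

```text
clock: 5.12
tool_pos: [0.485, -0.043, 0.1435]
tcp_rot: [0.002, -0.706, 0.708, -0.003]
ft_force: [0.6, -6.7, -0.4]
grip_width: -0.0003
```

```bash
python3 -c "
from h import *;rep()"
```

```text
t 5.1167 p [ 0.485  -0.043   0.1435] th 1.472 rho 0.0686 Fn 6.73 Fu -0.55 F [ 0.6 -6.7 -0.4] u [-1. -0.] t [-0.  1.]
```

Emit:
jog_arm --increments '[{"jaw": 1,"dp": [-0.07,0.34,0],"yaw": -0.05},{"jaw": 1,"dp": [-0.06,0.35,0],"yaw": -0.05},{"jaw": 1,"dp": [-0.04,0.35,0],"yaw": -0.05}]'

```text
clock: 5.37
tool_pos: [0.4823, -0.0333, 0.1435]
tcp_rot: [-0.05, -0.703, 0.707, 0.051]
ft_force: [-1.2, -10.1, 1.0]
grip_width: -0.0001
```

```bash
python3 -c "
from h import *;rep()"
```

```text
t 5.3667 p [ 0.4823 -0.0333  0.1435] th 1.61 rho 0.0689 Fn 10.22 Fu -0.18 F [ -1.2 -10.1   1. ] u [-0.99  0.14] t [0.14 0.99]
```

Biting: 10.2 N normal, rising about 3.5 N per 0.1 rad. Another 0.1 rad in smaller rows.

Emit:
jog_arm --increments '[{"jaw": 1,"dp": [-0.01,0.25,0],"yaw": -0.04},{"jaw": 1,"dp": [0,0.25,0],"yaw": -0.04},{"jaw": 1,"dp": [0.01,0.25,0],"yaw": -0.04}]'

```text
clock: 5.62
tool_pos: [0.4811, -0.0264, 0.1433]
tcp_rot: [-0.092, -0.699, 0.703, 0.093]
ft_force: [-5.0, -13.1, 4.5]
grip_width: 0.0
```

```bash
python3 -c "
from h import *;rep()"
```

```text
t 5.6167 p [ 0.4811 -0.0264  0.1433] th 1.704 rho 0.0694 Fn 13.88 Fu 1.87 F [ -5.  -13.1   4.5] u [-0.97  0.23] t [0.23 0.97]
```

Emit:
jog_arm --increments '[{"jaw": 1,"dp": [0.05,0.18,0],"yaw": -0.03},{"jaw": 1,"dp": [0.05,0.1,0],"yaw": -0.02}]'

```text
clock: 5.78
tool_pos: [0.4808, -0.0237, 0.1432]
tcp_rot: [-0.108, -0.696, 0.701, 0.111]
ft_force: [-7.8, -12.2, 6.7]
grip_width: -0.0002
```

```bash
python3 -c "
from h import *;rep()"
```

```text
t 5.7833 p [ 0.4808 -0.0237  0.1432] th 1.741 rho 0.0695 Fn 13.87 Fu 4.33 F [ -7.8 -12.2   6.7] u [-0.96  0.26] t [0.26 0.96]
```

The lever is firm at about 14 N normal (16 N total) at th≈1.74. I'll back off, rise, and go above the handle with the jaws across the bar and partly closed.

Emit:
jog_arm --increments '[{"jaw": 1,"dp": [-0.3,-1.0,0],"yaw": 0},{"jaw": 1,"dp": [-0.3,-1.0,0],"yaw": 0},{"jaw": 1,"dp": [0,0,2.5],"yaw": 0},{"jaw": 1,"dp": [0,0,3.0],"yaw": 0},{"jaw": 0.6,"dp": [0,0,2.5],"yaw": 0.12},{"jaw": 0.6,"dp": [0,3.5,0],"yaw": 0.12},{"jaw": 0.6,"dp": [0,3.5,0],"yaw": 0.12},{"jaw": 0.6,"dp": [0,3.5,0],"yaw": 0.12},{"jaw": 0.6,"dp": [0,3.5,0],"yaw": 0.12},{"jaw": 0.6,"dp": [0,3.5,0],"yaw": 0.12},{"jaw": 0.6,"dp": [0,3.5,0],"yaw": 0.12},{"jaw": 0.6,"dp": [0,3.5,0],"yaw": 0.12}]'

```text
clock: 6.78
tool_pos: [0.4776, 0.2059, 0.2234]
tcp_rot: [-0.227, 0.67, -0.67, 0.227]
ft_force: [0.3, -0.4, 0.1]
grip_width: 0.034
```

Emit:
jog_arm --increments '[{"jaw": 0.6,"dp": [-0.4,0,0],"yaw": 0.12},{"jaw": 0.6,"dp": [0,0,0],"yaw": 0.12},{"jaw": 0.6,"dp": [0,0,0],"yaw": 0.06},{"jaw": 0.6,"dp": [0,0,0],"yaw": 0},{"jaw": 0.6,"dp": [0,0,0],"yaw": 0}]'

```text
clock: 7.2
tool_pos: [0.4738, 0.2043, 0.2232]
tcp_rot: [-0.322, 0.63, -0.629, 0.322]
ft_force: [0.1, -1.1, -0.3]
grip_width: 0.0343
```

Run:
```python
from h import *
import cv2
s=r.read_state();print(s["clock"],s["tool_pos"],s["tcp_rot"].round(3),s["ft_force"],s["grip_width"],s["qpos"].round(2))
from scipy.spatial.transform import Rotation as R
print(R.from_quat(s["tcp_rot"]).as_matrix().round(3))
c=r.get_calibration("wrist");np.savez("w.npz",m=c["mtx"],T=c["cam_to_world"])
cv2.imwrite("pics/w2.png",r.camera("wrist")[:,:,::-1])
```

```text
7.2 [0.47376167 0.20434127 0.22321081] [-0.322  0.63  -0.629  0.322] [ 0.08251254 -1.06822658 -0.26846933] 0.03426818378298152 [0.33 0.24 1.66 0.   1.24 0.95]
[[-0.585 -0.     0.811]
 [-0.811  0.    -0.585]
 [-0.    -1.    -0.   ]]
```

View pics/w2.png

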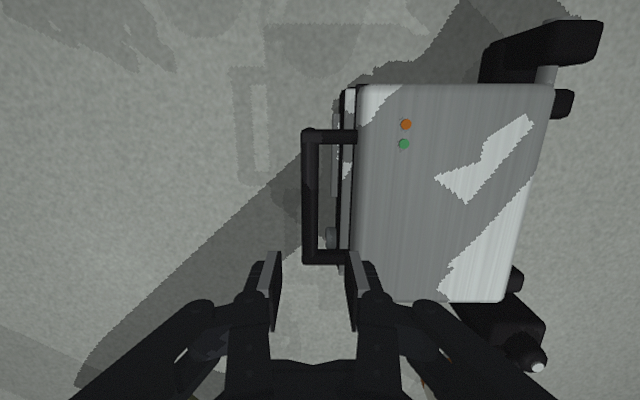

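The wrist view shows the handle bar almost vertical in the image, at u≈311, v≈131 to 263. The fingers' tips are near (272,255) and (355,255), so the jaw yaw is right.

Run:
```python
import numpy as np
d=np.load("w.npz");T=d["T"];m=d["m"]
def g(u,v,z):
    k=T[:3,:3]@np.linalg.solve(m,[u,v,1.]);return T[:3,3]+k*(z-T[2,3])/k[2]
a=g(310,131,.094);b=g(312.5,263,.094);mid=(a+b)/2
print(a,b,mid,np.linalg.norm(a-b),np.degrees(np.arctan2(a[1]-b[1],a[0]-b[0])))
e=g(355,200,.098);print("lid edge",e)
p=np.array([.4738,.2043]);R=np.array([[.811,-.585],[.585,.811]])
print("tool - mid in (grill x-dir, grill y-dir)",R@(p-mid[:2]), "edge ahead of bar",R@(e-mid)[:2])
```

```text
[0.50731734 0.25536681 0.094     ] [0.43397416 0.14999026 0.094     ] [0.47064575 0.20267853 0.094     ] 0.12838783996705216 55.16167955894579
lid edge [0.50485808 0.18213642 0.098     ]
tool - mid in (grill x-dir, grill y-dir) [0.00160954 0.00316025] edge ahead of bar [0.03976334 0.00335457]
```

Emit:
jog_arm --increments '[{"jaw": 0.6,"dp": [-0.16,0.12,-2.5],"yaw": 0},{"jaw": 0.6,"dp": [0,0,-2.5],"yaw": 0},{"jaw": 0.6,"dp": [0,0,-2.0],"yaw": 0},{"jaw": 0.6,"dp": [0,0,-2.0],"yaw": 0},{"jaw": 0.6,"dp": [0,0,-1.5],"yaw": 0},{"jaw": 0.6,"dp": [0,0,-1.0],"yaw": 0},{"jaw": 0.6,"dp": [0,0,-0.8],"yaw": 0},{"jaw": 0.6,"dp": [0,0,-0.4],"yaw": 0},{"jaw": 0.6,"dp": [0,0,0],"yaw": 0}]'

```text
clock: 8.0
tool_pos: [0.472, 0.2055, 0.0958]
tcp_rot: [-0.323, 0.629, -0.629, 0.322]
ft_force: [-0.1, -0.0, 0.1]
grip_width: 0.0342
```

Emit:
jog_arm --increments '[{"jaw": 0.7,"dp": [0,0,0],"yaw": 0},{"jaw": 0.8,"dp": [0,0,0],"yaw": 0},{"jaw": 0.9,"dp": [0,0,0],"yaw": 0},{"jaw": 0.9,"dp": [0,0,0],"yaw": 0},{"jaw": 0.9,"dp": [0,0,0],"yaw": 0},{"jaw": 0.9,"dp": [0,0,0],"yaw": 0}]'

```text
clock: 8.5
tool_pos: [0.4717, 0.2066, 0.0973]
tcp_rot: [-0.322, 0.63, -0.629, 0.323]
ft_force: [-3.2, 3.0, 5.5]
grip_width: 0.0138
```

Run:
```python
import numpy as np
g=np.radians(-35.2);th=np.arange(0,.79,.065);a=.07+th
x=-20.05*np.cos(a);z=20.05*np.sin(a)
for i in range(12):print(round(th[i+1],3),[round(v,2) for v in(np.diff(x)[i]*np.cos(g),np.diff(x)[i]*np.sin(g),np.diff(z)[i])],x[i+1]+20,z[i+1]-1.4)
```

```text
0.065 [np.float64(0.11), np.float64(-0.08), np.float64(1.3)] 0.1324283093488141 1.298535735697334
0.13 [np.float64(0.18), np.float64(-0.13), np.float64(1.28)] 0.34966511428310554 2.5833200824409777
0.195 [np.float64(0.25), np.float64(-0.17), np.float64(1.27)] 0.6498953573293278 3.8512808263979648
0.26 [np.float64(0.31), np.float64(-0.22), np.float64(1.25)] 1.0318510122558386 5.097062719317112
0.325 [np.float64(0.38), np.float64(-0.27), np.float64(1.22)] 1.4939188845194984 6.315404185605313
0.39 [np.float64(0.44), np.float64(-0.31), np.float64(1.19)] 2.03414742461322 7.501159544658671
0.455 [np.float64(0.5), np.float64(-0.36), np.float64(1.15)] 2.650254970460029 8.649320743709648
0.52 [np.float64(0.56), np.float64(-0.4), np.float64(1.11)] 3.339639384041721 9.755038509401317
0.585 [np.float64(0.62), np.float64(-0.44), np.float64(1.06)] 4.099389041561727 10.813642828754768
0.65 [np.float64(0.68), np.float64(-0.48), np.float64(1.01)] 4.9262951307250535 11.820662673028036
0.715 [np.float64(0.73), np.float64(-0.51), np.float64(0.95)] 5.816865203197647 12.77184488116259
0.78 [np.float64(0.78), np.float64(-0.55), np.float64(0.89)] 6.7673379250061085 13.66317212306287
```

Lift the first third slowly and look at the force.

Emit:
jog_arm --increments '[{"jaw": 0.9,"dp": [0.05,-0.04,0.65],"yaw": 0},{"jaw": 0.9,"dp": [0.06,-0.04,0.65],"yaw": 0},{"jaw": 0.9,"dp": [0.09,-0.06,0.64],"yaw": 0},{"jaw": 0.9,"dp": [0.09,-0.07,0.64],"yaw": 0},{"jaw": 0.9,"dp": [0.12,-0.09,0.64],"yaw": 0},{"jaw": 0.9,"dp": [0.13,-0.09,0.63],"yaw": 0},{"jaw": 0.9,"dp": [0.15,-0.11,0.63],"yaw": 0},{"jaw": 0.9,"dp": [0.16,-0.11,0.62],"yaw": 0}]'

```text
clock: 9.17
tool_pos: [0.4791, 0.2012, 0.1467]
tcp_rot: [-0.323, 0.631, -0.628, 0.322]
ft_force: [-2.6, 7.2, -5.4]
grip_width: 0.0136
```

Emit:
jog_arm --increments '[{"jaw": 0.9,"dp": [0.19,-0.13,0.61],"yaw": 0},{"jaw": 0.9,"dp": [0.19,-0.13,0.61],"yaw": 0},{"jaw": 0.9,"dp": [0.22,-0.15,0.6],"yaw": 0},{"jaw": 0.9,"dp": [0.22,-0.16,0.59],"yaw": 0},{"jaw": 0.9,"dp": [0.25,-0.18,0.58],"yaw": 0},{"jaw": 0.9,"dp": [0.25,-0.18,0.57],"yaw": 0},{"jaw": 0.9,"dp": [0.28,-0.2,0.56],"yaw": 0},{"jaw": 0.9,"dp": [0.28,-0.2,0.55],"yaw": 0}]'

```text
clock: 9.83
tool_pos: [0.496, 0.1889, 0.1933]
tcp_rot: [-0.324, 0.632, -0.627, 0.321]
ft_force: [-5.8, 9.6, -3.2]
grip_width: 0.0132
```

Emit:
jog_arm --increments '[{"jaw": 0.9,"dp": [0.31,-0.22,0.53],"yaw": 0},{"jaw": 0.9,"dp": [0.31,-0.22,0.53],"yaw": 0},{"jaw": 0.9,"dp": [0.34,-0.24,0.51],"yaw": 0},{"jaw": 0.9,"dp": [0.34,-0.24,0.5],"yaw": 0},{"jaw": 0.9,"dp": [0.37,-0.26,0.48],"yaw": 0},{"jaw": 0.9,"dp": [0.37,-0.26,0.47],"yaw": 0},{"jaw": 0.9,"dp": [0,0,0],"yaw": 0},{"jaw": 0.9,"dp": [0,0,0],"yaw": 0}]'

```text
clock: 10.5
tool_pos: [0.515, 0.1751, 0.2251]
tcp_rot: [-0.324, 0.633, -0.626, 0.321]
ft_force: [-12.4, 10.1, 11.4]
grip_width: 0.0131
```

Run:
```python
from h import *
import cv2
s=r.read_state();print(s["clock"],s["tool_pos"],s["ft_force"],s["grip_width"])
b=cv2.resize(r.camera("side")[110:270,200:420],None,fx=2.5,fy=2.5,interpolation=cv2.INTER_CUBIC)
cv2.imwrite("pics/s3.png",np.hstack([b])[:,:,::-1])
```

```text
10.5 [0.51496825 0.17509593 0.22511512] [-12.35159674  10.11662053  11.44745434] 0.013129994597804551
```

View pics/s3.png

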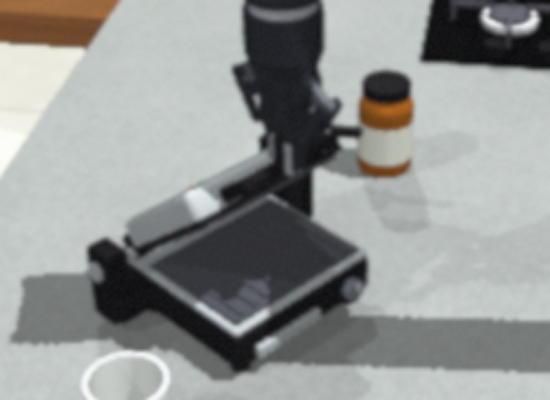

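The side view shows the lid standing about 40° open in the gripper, with the mug and jar untouched. The force on the tool is mainly radial, outward from the hinge, so I'll relax it before letting go.

Emit:
jog_arm --increments '[{"jaw": 0.9,"dp": [-0.12,0.08,0.15],"yaw": 0},{"jaw": 0.9,"dp": [-0.12,0.08,0.15],"yaw": 0},{"jaw": 0.9,"dp": [0,0,0],"yaw": 0}]'

```text
clock: 10.8
tool_pos: [0.5162, 0.1742, 0.227]
tcp_rot: [-0.323, 0.63, -0.628, 0.322]
ft_force: [-3.1, 4.1, -1.0]
grip_width: 0.0131
```

Emit:
jog_arm --increments '[{"jaw": 0.82,"dp": [-0.05,0.04,0],"yaw": 0},{"jaw": 0.78,"dp": [0,0,0],"yaw": 0},{"jaw": 0.75,"dp": [0,0,0],"yaw": 0},{"jaw": 0.75,"dp": [0,0,0],"yaw": 0},{"jaw": 0.75,"dp": [0,0,0],"yaw": 0}]'

```text
clock: 11.22
tool_pos: [0.5173, 0.1734, 0.2273]
tcp_rot: [0.323, -0.629, 0.63, -0.323]
ft_force: [-1.0, 2.0, -0.5]
grip_width: 0.0213
```

Run:
```python
from h import *
import cv2
s=r.read_state();print(s["clock"],s["tool_pos"],s["ft_force"],s["grip_width"])
a=cv2.resize(r.camera("wrist"),(480,300));b=cv2.resize(r.camera("top")[120:220,260:400],(420,300))
cv2.imwrite("pics/p4.png",cv2.resize(np.hstack([a,b])[:,:,::-1],(792,264)))
```

```text
11.2167 [0.5172673  0.17341426 0.22732907] [-1.00409088  2.00314889 -0.45608913] 0.021348724428172077
```

View pics/p4.png

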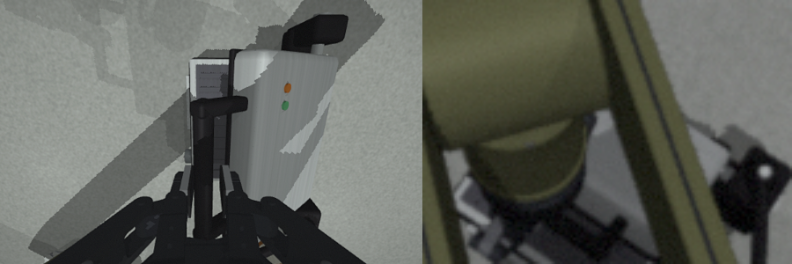

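The bar lies between the opened pads, and the lid has not sunk. I'll move slightly to the front and rise slowly, checking the force.

Emit:
jog_arm --increments '[{"jaw": 0.75,"dp": [-0.12,0.08,0.1],"yaw": 0},{"jaw": 0.75,"dp": [0,0,0.3],"yaw": 0},{"jaw": 0.75,"dp": [0,0,0.3],"yaw": 0},{"jaw": 0.75,"dp": [0,0,0.3],"yaw": 0}]'

```text
clock: 11.65
tool_pos: [0.5164, 0.1746, 0.238]
tcp_rot: [0.322, -0.629, 0.629, -0.323]
ft_force: [-0.3, 0.2, 0.2]
grip_width: 0.0212
```

Free. I'll carry on up, in steps.

Emit:
jog_arm --increments '[{"jaw": 0.75,"dp": [0,0,0.4],"yaw": 0},{"jaw": 0.75,"dp": [0,0,0.5],"yaw": 0},{"jaw": 0.75,"dp": [0,0,0.5],"yaw": 0}]'

```text
clock: 11.9
tool_pos: [0.5159, 0.1747, 0.2519]
tcp_rot: [0.322, -0.629, 0.629, -0.323]
ft_force: [0.6, 0.4, -0.4]
grip_width: 0.0215
```

Emit:
jog_arm --increments '[{"jaw": 0.75,"dp": [-0.8,0.6,1.0],"yaw": 0},{"jaw": 0.75,"dp": [-1.5,1.1,2.0],"yaw": 0},{"jaw": 0.75,"dp": [-2.5,1.0,2.5],"yaw": 0},{"jaw": 0.75,"dp": [-2.5,0,2.0],"yaw": 0},{"jaw": 0.75,"dp": [-1.5,-3.5,0],"yaw": 0},{"jaw": 0.75,"dp": [0,-4,0],"yaw": 0},{"jaw": 0.75,"dp": [0,-4,0],"yaw": 0},{"jaw": 0.75,"dp": [0,-4,0],"yaw": 0},{"jaw": 0.75,"dp": [0,-4,0],"yaw": 0},{"jaw": 0.75,"dp": [0,-4,0],"yaw": 0},{"jaw": 0.75,"dp": [0,-4,0],"yaw": 0}]'

```text
clock: 12.82
tool_pos: [0.4269, -0.0744, 0.3273]
tcp_rot: [0.322, -0.629, 0.629, -0.323]
ft_force: [0.9, -0.1, 0.8]
grip_width: 0.0216
```

Run:
```python
from h import *
import cv2
s=r.read_state();print(s["clock"],s["tool_pos"],s["ft_force"])
cr=lambda:(r.camera("top")[110:260,250:450],r.camera("side")[130:270,210:390])
a0,b0=cr();np.savez("z.npz",a=a0,b=b0)
```

```text
12.8167 [ 0.42693254 -0.07441178  0.32734644] [ 0.94419094 -0.06741797  0.77707085]
```

Emit:
jog_arm --increments '[{"jaw": 0.75,"dp": [0,0,0],"yaw": 0},{"jaw": 0.75,"dp": [0,0,0],"yaw": 0},{"jaw": 0.75,"dp": [0,0,0],"yaw": 0},{"jaw": 0.75,"dp": [0,0,0],"yaw": 0},{"jaw": 0.75,"dp": [0,0,0],"yaw": 0},{"jaw": 0.75,"dp": [0,0,0],"yaw": 0},{"jaw": 0.75,"dp": [0,0,0],"yaw": 0},{"jaw": 0.75,"dp": [0,0,0],"yaw": 0},{"jaw": 0.75,"dp": [0,0,0],"yaw": 0},{"jaw": 0.75,"dp": [0,0,0],"yaw": 0},{"jaw": 0.75,"dp": [0,0,0],"yaw": 0},{"jaw": 0.75,"dp": [0,0,0],"yaw": 0}]'

```text
clock: 13.92
tool_pos: [0.4277, -0.0734, 0.3262]
tcp_rot: [0.323, -0.629, 0.629, -0.323]
ft_force: [1.1, 0.7, 0.4]
grip_width: 0.0211
```

Emit:
jog_arm --increments '[{"jaw": 0.75,"dp": [0,0,0],"yaw": 0},{"jaw": 0.75,"dp": [0,0,0],"yaw": 0},{"jaw": 0.75,"dp": [0,0,0],"yaw": 0},{"jaw": 0.75,"dp": [0,0,0],"yaw": 0},{"jaw": 0.75,"dp": [0,0,0],"yaw": 0},{"jaw": 0.75,"dp": [0,0,0],"yaw": 0},{"jaw": 0.75,"dp": [0,0,0],"yaw": 0},{"jaw": 0.75,"dp": [0,0,0],"yaw": 0},{"jaw": 0.75,"dp": [0,0,0],"yaw": 0},{"jaw": 0.75,"dp": [0,0,0],"yaw": 0},{"jaw": 0.75,"dp": [0,0,0],"yaw": 0},{"jaw": 0.75,"dp": [0,0,0],"yaw": 0}]'

```text
clock: 14.92
tool_pos: [0.4277, -0.0733, 0.3262]
tcp_rot: [0.323, -0.629, 0.629, -0.323]
ft_force: [0.4, 0.4, -0.3]
grip_width: 0.0212
```

Emit:
jog_arm --increments '[{"jaw": 0.75,"dp": [0,0,0],"yaw": 0},{"jaw": 0.75,"dp": [0,0,0],"yaw": 0},{"jaw": 0.75,"dp": [0,0,0],"yaw": 0},{"jaw": 0.75,"dp": [0,0,0],"yaw": 0},{"jaw": 0.75,"dp": [0,0,0],"yaw": 0},{"jaw": 0.75,"dp": [0,0,0],"yaw": 0},{"jaw": 0.75,"dp": [0,0,0],"yaw": 0},{"jaw": 0.75,"dp": [0,0,0],"yaw": 0},{"jaw": 0.75,"dp": [0,0,0],"yaw": 0},{"jaw": 0.75,"dp": [0,0,0],"yaw": 0},{"jaw": 0.75,"dp": [0,0,0],"yaw": 0},{"jaw": 0.75,"dp": [0,0,0],"yaw": 0}]'

```text
clock: 15.92
tool_pos: [0.4277, -0.0733, 0.3262]
tcp_rot: [-0.323, 0.629, -0.629, 0.323]
ft_force: [0.3, -0.5, 0.1]
grip_width: 0.0215
```

Run:
```python
from h import *
import cv2
z=np.load("z.npz")
a=r.camera("top")[110:260,250:450];b=r.camera("side")[130:270,210:390]
print(r.read_state()["clock"],[float(cv2.absdiff(x,y).mean()) for x,y in((a,z["a"]),(b,z["b"]))],[int((cv2.absdiff(x,y).max(2)>40).sum()) for x,y in((a,z["a"]),(b,z["b"]))])
im=np.hstack([cv2.resize(a,(400,300),interpolation=cv2.INTER_CUBIC),cv2.resize(b,(386,300),interpolation=cv2.INTER_CUBIC)])
cv2.imwrite("pics/p5.png",im[:,:,::-1])
```

```text
16.0167 [2.4205, 1.119484126984127] [42, 12]
```

View pics/p5.png

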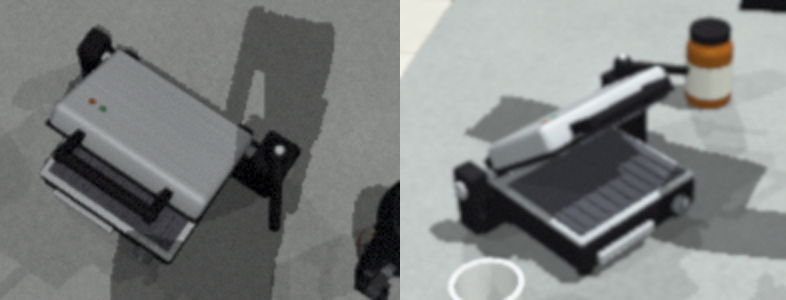

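The lid stands raised with the arm clear of it. The handle bar shows at (72,150) to (158,205) in the left half. Next I'll work out the angle from it and check for creep between the two frames.

Run:
```python
from h import *
import cv2
z=np.load("z.npz");a=r.camera("top")[110:260,250:450];b=r.camera("side")[130:270,210:390]
g=lambda x:x.mean(2).astype(np.float32)
for x,y,sl in((a,z["a"],np.s_[60:115,20:90]),(b,z["b"],np.s_[25:75,60:125])):print(cv2.phaseCorrelate(g(y)[sl],g(x)[sl]))
gr=np.radians(-35.2);ux=np.array([np.cos(gr),np.sin(gr)]);bar=np.array([.4700,.2027])
c=r.get_calibration("top");T=np.linalg.inv(c["cam_to_world"]);H=bar+.2*ux
for th in np.arange(.5,1,.05):
    p=np.append(H-.2005*np.cos(th+.07)*ux,.08+.2005*np.sin(th+.07))
    q=c["mtx"]@(T[:3]@np.append(p,1));q=q[:2]/q[2]
    print(round(th,2),((q-[250,110])*2).round(1))
```

```text
((-0.00283657085346789, 0.08178121569647345), 0.9463227439809728)
((-0.022248179472633467, 0.07366358018600394), 1.011881761815813)
0.5 [ 97.6 199.2]
0.55 [100.1 193.6]
0.6 [102.9 187.6]
0.65 [105.9 181.3]
0.7 [109.2 174.6]
0.75 [112.8 167.7]
0.8 [116.6 160.4]
0.85 [120.7 152.9]
0.9 [124.9 145.2]
0.95 [129.4 137.2]
```

```bash
python3 -c "
from station import r
print(r.read_state()['clock'],r.hand_in())"
```

```text
the job is handed in; nothing more can be done
16.1167 None
```

The lid is standing about half open (around 40°, roughly 0.70 rad) with the arm clear, and I handed the job in at 16.1 s. The hand-in gives no verdict, so these are my own checks.

- **Brake:** I pushed the lever round to about 1.74 rad. It bit at about 1.5 rad, and I stopped with the push normal to the lever at about 14 N. The highest total I read was about 16 N, under the 20 N limit, though force was only read at the end of each move. It needed no second tightening.
- **Lid angle:** The top picture gives 0.65–0.78 rad depending on the pixel axis used; the gripper's height when it let go gives about 0.72 rad. Both are inside the allowed 0.61–0.96 rad.
- **Standing by itself:** Over about 3 s after letting go, the top and side pictures shifted by less than 0.1 pixel. That is about 0.001 rad, far slower than the 0.03 rad/s limit.
- **Mug, jar and bowl:** I kept the arm clear of all three. The mug and jar looked undisturbed in the side view during the lift; I did not measure them or look at the bowl again afterwards.
- **One surprise:** Near the end of the lift the wrist force rose to about 19 N, pushing out from the hinge. I eased it to about 5 N before letting go.

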